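# Rock the angle gauge on a ball stud until its pointer hangs on the mark

### The job

Pick up the pendulum angle gauge by its black grip and set it down level, with the middle of its foot on the round top of the stud that stands on the wooden offcut. Keeping light contact with the stud, rock the gauge sideways until its swinging pointer comes to rest on the index mark at the dial's rim, and finish like that: the gauge still gripped, foot on the stud, pointer still on the mark. Do not let go at the end and leave the tape roll, cup and marker pen where they are.

Things in the scene. Friction and masses are not known exactly. Their poses are not given: they have to be found in the camera images.
- gauge: Loose pendulum angle gauge, 0.4 kg, 152 mm tall, standing upright: steel foot bar 34x110x10 mm (x,y,z), round dial housing 96 mm across and 22 mm thick, centre 57 mm up, black grip block on top. Origin at the centre of the foot's underside; z up, y along the foot, x through the thickness. The dial looks along -x (at the start towards the robot and its right), so +y is left as one looks at it
- gauge_grip (a point): Centre of the gauge's grip block (24x30x52 mm in x, y, z; it spans 100 to 152 mm above the foot's underside), 130 mm above the foot's underside; axes as the gauge. Grip it across its 24 mm thickness (along x)
- gauge_foot (a point): Centre of the underside of the gauge's foot; axes as the gauge
- pointer (a joint): Pointer angle in the gauge (rad): a weighted black needle 33 mm long hung freely at the dial's centre; it swings a second or so after a move, then hangs plumb. 0 with the gauge upright; equals the gauge's sideways lean, positive (tip towards the gauge's +y) when the gauge's top leans towards its own +y
- mark (a joint): Angle of the index mark in the gauge (rad), same zero, centre and sign as the pointer: a black tab 5 mm wide and 11 mm long, pointing inward from a clip 11 mm wide on the lower rim of the dial, between about 8 and 20 degrees on the +y side (left as one looks at the dial). It stays where it is set
- pointer_tip (a point): Tip of the pointer, 33 mm from its pivot; its z axis runs from tip to pivot
- mark_tip (a point): Inner end of the index mark, 34 mm from the pointer's pivot; its z axis points to the pivot
- stud_block: Wooden joist offcut 110 x 140 mm with a stepped top (26 mm and 42 mm high), fixed to the bench, carrying an upright steel stud with a ball head. Origin at the centre of its underside, z up, y along its length
- stud_top (a point): Topmost point of the stud's steel ball, 94 mm above the bench. The ball has a radius of 18 mm, its centre 18 mm below this point; its top stands 52 mm above the higher step of the offcut, so the gauge's foot has room to rock on it
- tape_roll: Roll of tan tape 90 mm in diameter, 24 mm high; bystander; origin under its centre
- white_cup: White cup 80 mm in diameter, 94 mm high; bystander; origin under its centre
- marker: Marker pen 124 mm long, 16 mm thick, lying on the bench; bystander; origin under its centre
Mind the look-alikes: they are no part of the job. Leave any orange or pink look-alike of the gauge alone.

How it is judged:
By the outcome, as a careful person would: the job done as asked, in the order asked, and still so for the second after the job is handed in, while the arm keeps its last pose, push and grip.
It also fails if it takes over 48 s, if anything falls off the work surface, if the arm or the gripper's body presses on something with over 40 N, if the wrist force passes 120 N, or if a joint passes its speed limit or range.

### The arm

A 6-joint arm with a two-finger parallel gripper is mounted at the origin on the work surface; the furniture and walls round the work are solid. World frame = base frame: x ahead of the robot, y to its left, z up, the work surface at z = 0. Lengths are in mm, angles in rad, forces in N, time in s.
With the tool pointing down it reaches from about 325 to 775 mm from the base axis. Payload 5.5 kg.
Tool frame: the origin (TCP) lies midway between the tips of the shut fingers; the grasp point (between the pads) lies 19 mm behind it; x points along the fingers, y is the direction in which the jaws open and shut, and the axes are right-handed (so a half turn about x gives the same grasp; the last joint's range is limited). The gripper opens to 88 mm and grips with 3 to 60 N. Pads are 20 mm wide; open, the fingers measure 115 mm over their backs; the gripper's body (75 mm by 178 mm) begins 61 mm behind the grasp point.
Start: joints at [1.15, 0.091, 1.231, -0, 1.82, -0.057], TCP at [213.502, 560.743, 191.231] pointing down, gripper open.
Joint ranges: [-2.87, 2.87], [-0.86, 2.18], [0.17, 2.46], [-1.51, 4.65], [0.06, 2.69], [-2.65, 2.65]. Speed limits (rad/s): [2.57, 2.57, 3.01, 3.14, 3.14, 3.14].

### API

Orientations are given as a unit quaternion [x, y, z, w].
In Python, from plant import robot gives the robot as it stands.
- The arm moves only by the tool servo_tool, never from a script. Its argument "motion" is a list of rows, each an object with "hand": the finger opening in mm, from 0 to 87.8; "slide": the shift along the tool's x, y, z in mm, a list of three; "rot": the turn, a rotation vector about the tool's x, y, z in rad, a list of three. In form: [{"hand": hand, "slide": [dx, dy, dz], "rot": [wx, wy, wz]}, ...]. A call has exactly 10 rows; each row shifts and turns the commanded pose from where the row before left it, along the tool's axes as they then stand; what a row does not reach is not made up. A row lasts 1/10 s, in which the tool goes at most 50 mm and 8.59 degrees, less where a joint would pass 70% of its speed; a pose out of reach is approached as far as the arm can. A call is refused whole if a number of a shift passes 50 or a number of a turn 0.15, either way. A call with a gripper value outside its range is refused whole. The fingers move at their own pace and stop on an object; "newtons" is the grip in N (left out, the last holds). Time passes only in rows, so rows that do not move let the fingers close, or fill a call up. It gives the time, the measured TCP pose, the force and the opening at its end, in the units of the state.
- robot.state(): the state, without advancing time (a new reading comes with each control period).
- robot.capture(name): name is "scene" or "side" or "wrist"; returns (picture, depth): 420x560x3 uint8, red, green, blue; 420x560 float32, mm along the optical axis (not along the pixel's ray), 0 where there is no reading.
- robot.camera_params(name): a dict with "fx", "fy", "cx", "cy" (pixels), "view" (4x4, takes a point from world to camera coordinates); the wrist camera has in their place "T_tool_cam" (4x4, takes a point from camera to tool coordinates, whose origin is the TCP and whose axes are the tool frame's). Camera axes: x right, y down, z forward; pixel columns grow to the right and rows downward; lengths in mm; the calibration is good to about 2 mm. A picture is of the moment at which its call begins: read the wrist's pose just before it. camera_params takes no time and is no camera call.
- robot.finish_job(): hands the job in, once; it reports no verdict.
The state is a dict: "t": time; "q": joint angles; "dq": joint speeds; "tau": joint torques, N m; "tcp_pos": TCP position; "ee_rot": TCP orientation; "contact_force": force on the tool from outside, world axes, zero at the start; "moment": the same for the moment, N m; "width": finger opening in mm.
Only numpy, scipy, OpenCV 4.12 (cv2) and the standard library are available. Lean on these libraries where they do the work, as an engineer would, in place of code of your own. Each camera call takes 0.05 s, during which the arm holds its last target. There are 200 camera calls.

## Working session

There is one attempt and no reset: what is moved stays moved. The work goes in short steps, Python scripts to look and compute and a tool call to move; the robot and the scene stay as the last step left them, time stands still between calls to the robot, and variables do not carry over. Pictures are saved under pics/ and viewed, about 8 in all and at most 12, crops included, and the job is handed in when it is done.

Besides the shell and the picture viewer there is one more tool, called by a JSON object that holds its "fn" and its "kwargs". servo_tool: Moves the arm, as the interface text tells. Its arguments: {"type":"object","properties":{"motion":{"type":"array","items":{"type":"object","properties":{"hand":{"type":"number"},"slide":{"type":"array","items":{"type":"number"}},"rot":{"type":"array","items":{"type":"number"}}}}},"newtons":{"type":"number"}},"required":["motion"]}

```bash
mkdir -p pics; ls; cat > h.py <<'E'
import numpy as np, cv2
from scipy.spatial.transform import Rotation as R
from plant import robot
def cam(n):
    s=robot.state(); p=robot.camera_params(n)
    if n=="wrist":
        T=np.eye(4);T[:3,:3]=R.from_quat(s["ee_rot"]).as_matrix();T[:3,3]=s["tcp_pos"]
        C=T@np.array(p["T_tool_cam"])
    else: C=np.linalg.inv(np.array(p["view"]))
    return p,C
def shot(n,f):
    p,C=cam(n); im,d=robot.capture(n); cv2.imwrite(f"pics/{f}.png",im[:,:,::-1]); np.savez(f"{f}.npz",im=im,d=d,C=C,k=[p[k] for k in("fx","fy","cx","cy")]); return im,d
def load(f):
    z=np.load(f"{f}.npz"); return z["im"],z["d"],z["C"],z["k"]
def pts(f):
    im,d,C,k=load(f); v,u=np.mgrid[:d.shape[0],:d.shape[1]]
    P=np.stack([(u-k[2])/k[0]*d,(v-k[3])/k[1]*d,d],-1)
    return P@C[:3,:3].T+C[:3,3]
def ray(f,u,v):
    im,d,C,k=load(f); r=C[:3,:3]@np.array([(u-k[2])/k[0],(v-k[3])/k[1],1]); return C[:3,3],r
def onz(f,u,v,z):
    o,r=ray(f,u,v); return o+r*(z-o[2])/r[2]
E
python3 - <<'E'
from h import *
a,_=shot("scene","s0"); b,_=shot("side","d0"); 
print(robot.state()); print(robot.camera_params("scene"),robot.camera_params("wrist"))
cv2.imwrite("pics/both.png",cv2.resize(np.vstack([a,b])[:,:,::-1],(560,840))[:600] if 0 else cv2.resize(np.hstack([a,b])[:,:,::-1],(800,300)))
E
```

```text
pics
{'t': 0.1, 'q': array([ 1.15030010e+00,  9.18060415e-02,  1.23178067e+00,  3.65415116e-06,
        1.81983521e+00, -5.67159652e-02]), 'dq': array([-0.00049701, -0.00156213, -0.00216712,  0.00144953,  0.00217929,
        0.00014036]), 'tau': array([ 1.51744251e-03, -4.47859132e+01, -4.07568848e+01,  7.00221467e-02,
        2.85282440e-02, -9.35789149e-05]), 'tcp_pos': array([213.35594013, 560.42022636, 190.19798787]), 'ee_rot': array([ 0.12727924,  0.69559587, -0.12853549,  0.69528772]), 'contact_force': array([-0.24864187,  0.57428727,  0.01649382]), 'moment': array([-0.00356067,  0.005612  ,  0.01882064]), 'width': 87.71946800754674}
{'fx': 417.71003903051496, 'fy': 417.71003903051496, 'cx': 275.41277825237887, 'cy': 209.74426979314626, 'view': array([[ 5.69719945e-01, -8.21757561e-01, -1.15626308e-02,
        -2.21190150e+02],
       [-5.47978081e-01, -3.69349687e-01, -7.50533698e-01,
         4.29755182e+02],
       [ 6.12486087e-01,  4.33930085e-01, -6.60731015e-01,
         6.99447980e+02],
       [ 0.00000000e+00,  0.00000000e+00,  0.00000000e+00,
         1.00000000e+00]])} {'fx': 351.68504278053024, 'fy': 351.68504278053024, 'cx': 281.4952659373339, 'cy': 205.72001840072292, 'T_tool_cam': array([[-9.86526791e-04, -2.87126078e-01,  9.57892291e-01,
        -1.92684115e+02],
       [ 9.99998415e-01,  1.13624860e-03,  1.37047959e-03,
         4.25098200e-01],
       [-1.48190420e-03,  9.57892125e-01,  2.87124503e-01,
        -7.99264045e+01],
       [ 0.00000000e+00,  0.00000000e+00,  0.00000000e+00,
         1.00000000e+00]])}
```

View pics/s0.png

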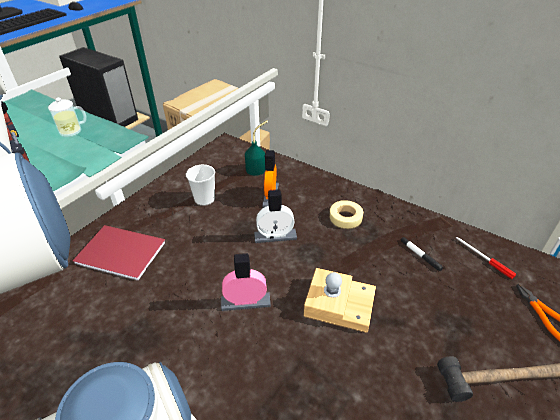

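View pics/d0.png

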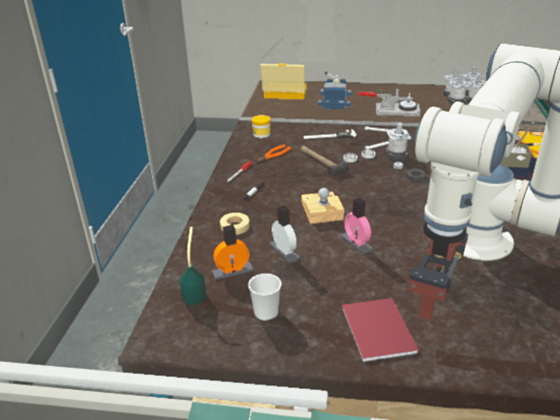

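The scene view shows three gauges: white-dialled at (275,220), pink at (244,287) and orange at (270,180). The white one fits, since the task rules out the orange and pink ones. The stud ball is at about (334,282), the tape at (346,214), the cup at (202,185) and the marker at (423,254). Next I'll measure positions and view a crop to confirm.

```bash
python3 - <<'E'
from h import *
im,d,C,k=load("s0"); P=pts("s0")
hsv=cv2.cvtColor(im,cv2.COLOR_RGB2HSV)
def box(n,x0,x1,y0,y1,m):
    Q=np.zeros(m.shape,bool);Q[y0:y1,x0:x1]=1;Q&=m&(d>0);p=P[Q]
    print(n,len(p),"med",np.median(p,0).round(1),"lo",np.percentile(p,3,0).round(1),"hi",np.percentile(p,97,0).round(1)); return p
g=box("grip",262,290,188,212,(hsv[...,2]<60)&(P[...,2]>103))
t=g[g[:,2]>147];print("grip top",len(t),t.mean(0))
w=box("dial",250,300,200,240,(hsv[...,2]>110)&(P[...,2]>15)&(P[...,2]<105)); 
c=w.mean(0);u,s,v=np.linalg.svd(w-c);print("dial normal",v[2],s, "c",c)
f=box("foot",248,302,228,246,(P[...,2]>5)&(P[...,2]<13)&(hsv[...,2]>60))
xy=f[:,:2];r=cv2.minAreaRect(xy.astype(np.float32));print("foot",r)
b=box("ball",320,350,270,296,(P[...,2]>70)); 
A=np.c_[2*b,np.ones(len(b))];s=np.linalg.lstsq(A,(b**2).sum(1),rcond=None)[0];print("sphere",s[:3],np.sqrt(s[3]+s[:3]@s[:3]))
print("ball top",b[b[:,2].argmax()])
for n,r in(("block",(300,380,265,332)),("tape",(328,366,198,230)),("cup",(185,218,162,206)),("pink",(215,275,250,310)),("orange",(258,282,150,205)),("marker",(400,445,235,272))):
    box(n,*r,P[...,2]>(11 if n!="marker" else 5))
cv2.imwrite("pics/c0.png",cv2.resize(im[150:320,190:390,::-1],None,fx=4,fy=3.5,interpolation=2))
E
```

```text
grip 260 med [561.1 120.7 135.8] lo [551.2 109.1 106.3] hi [577.5 137.9 153.8]
grip top 81 [565.2167217 123.6601276 151.709539 ]
dial 905 med [569.3 126.7  54.1] lo [536.8  90.7  18.3] hi [596.7 158.6 100.6]
dial normal [-0.75923151 -0.65050357  0.02031319] [790.32013822 756.4443431  176.82054461] c [569.37529093 126.9139703   55.1856841 ]
foot 255 med [555.8 118.5  10.3] lo [526.2  78.3   5.4] hi [607.6 170.9  12.5]
foot ((562.718017578125, 124.38414001464844), (46.159461975097656, 120.78660583496094), 39.219478607177734)
ball 223 med [460.3 -99.8  87.8] lo [ 451.1 -112.5   72.7] hi [476.5 -82.9  95.3]
sphere [467.69268926 -96.37889861  78.02040173] 16.946950858485458
ball top [464.33237102 -98.3556664   96.5640792 ]
block 3058 med [ 457.8 -118.    40.3] lo [ 407.2 -184.7   15.8] hi [528.7 -51.1  89.3]
tape 585 med [733.8   6.1  24.1] lo [696.4 -33.7  12.2] hi [779.6  47.2  27.3]
cup 887 med [575.8 380.2  67.4] lo [546.4 351.2  15.5] hi [618.7 424.4  94.5]
pink 1663 med [351.8  55.7  75.8] lo [324.6  23.8  11.5] hi [384.2  91.4 152.7]
orange 837 med [683.6 222.9 101.5] lo [554.2 111.4  13.1] hi [785.8 326.1 153.6]
marker 389 med [ 714.6 -212.3   12. ] lo [ 671.3 -267.7    5.1] hi [ 776.1 -154.4   18.2]
```

View pics/c0.png

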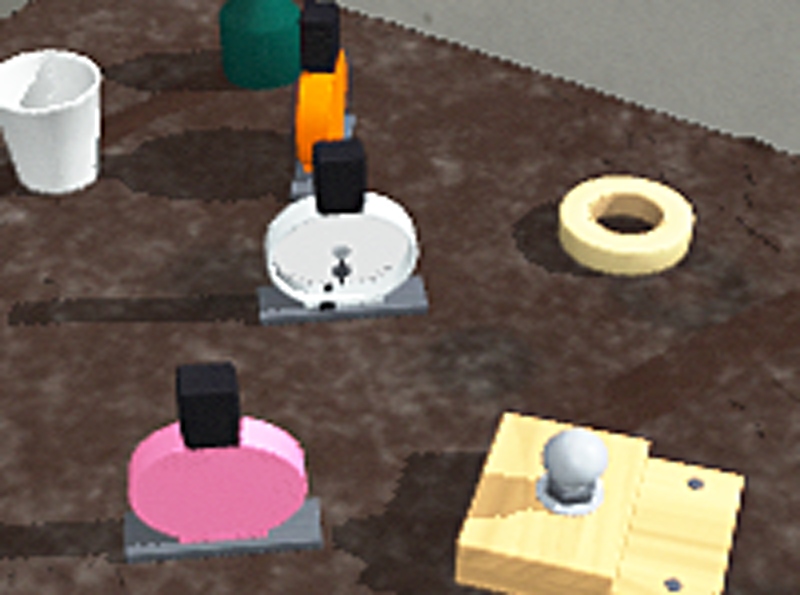

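The crop shows the white dial with its needle at crop (342,270), the mark at lower left near (328,290), and the black grip at (340,175). This is the gauge to use. I'll first take a wrist view of the dial face.

```bash
cat >> h.py <<'E'
from scipy.linalg import logm, expm
def tool(xdir,ydir):
    x=np.array(xdir,float);x/=np.linalg.norm(x);y=np.array(ydir,float);y-=x*(x@y);y/=np.linalg.norm(y);return np.c_[x,y,np.cross(x,y)]
def pose(s=None):
    s=s or robot.state();T=np.eye(4);T[:3,:3]=R.from_quat(s["ee_rot"]).as_matrix();T[:3,3]=s["tcp_pos"];return T
def plan(T1,n=None,T0=None):
    T0=pose() if T0 is None else T0; M=np.linalg.inv(T0)@T1
    w=R.from_matrix(M[:3,:3]).as_rotvec()
    if n is None: n=int(max(1,np.ceil(np.linalg.norm(w)/.14),np.ceil(np.linalg.norm(M[:3,3])/45)))
    m=np.eye(4);m[:3,:3]=R.from_rotvec(w/n).as_matrix()
    A=np.zeros((3,3));Q=np.eye(3)
    for i in range(n):A+=Q;Q=Q@m[:3,:3]
    p=np.linalg.solve(A,M[:3,3]);print("rows",n,"slide",p.round(2),"rot",(w/n).round(4));return n,p,w/n
E
python3 - <<'E'
from h import *
T0=pose();print(T0.round(3)); print("scene cam",cam("scene")[1][:3,3].round(0))
a=np.radians(40);xg=np.array([np.cos(a),np.sin(a),0]);yg=np.array([-xg[1],xg[0],0]);z=np.array([0,0,1.])
D=np.array([565,124,57.])
for e in (45,):
  t=np.radians(73.3-e); x=-z*np.cos(t)+xg*np.sin(t)
  best=None
  for s in(1,-1):
    Rt=tool(x,s*yg)
    if Rt[:,2]@xg<0: continue
    T=np.eye(4);T[:3,:3]=Rt; Tc=np.array(robot.camera_params("wrist")["T_tool_cam"])
    ax=Rt@Tc[:3,2]; camp=D-285*ax; T[:3,3]=camp-Rt@Tc[:3,3]
    print(s,T.round(2)); plan(T)
E
```

```text
[[-1.00000e-03  3.56000e-01  9.35000e-01  2.13356e+02]
 [-2.00000e-03  9.35000e-01 -3.56000e-01  5.60420e+02]
 [-1.00000e+00 -2.00000e-03 -0.00000e+00  1.90198e+02]
 [ 0.00000e+00  0.00000e+00  0.00000e+00  1.00000e+00]]
scene cam [ -67. -327.  782.]
1 [[ 3.6000e-01 -6.4000e-01  6.7000e-01  5.3507e+02]
 [ 3.0000e-01  7.7000e-01  5.7000e-01  9.7820e+01]
 [-8.8000e-01 -0.0000e+00  4.7000e-01  1.2681e+02]
 [ 0.0000e+00  0.0000e+00  0.0000e+00  1.0000e+00]]
rows 13 slide [  7.86 -40.6   19.99] rot [-0.0799 -0.0344  0.0203]
```

{"fn": "servo_tool", "kwargs": {"motion": [{"hand": 87,"slide": [7.9,-40.6,20],"rot": [-0.08,-0.034,0.02]},{"hand": 87,"slide": [7.9,-40.6,20],"rot": [-0.08,-0.034,0.02]},{"hand": 87,"slide": [7.9,-40.6,20],"rot": [-0.08,-0.034,0.02]},{"hand": 87,"slide": [7.9,-40.6,20],"rot": [-0.08,-0.034,0.02]},{"hand": 87,"slide": [7.9,-40.6,20],"rot": [-0.08,-0.034,0.02]},{"hand": 87,"slide": [7.9,-40.6,20],"rot": [-0.08,-0.034,0.02]},{"hand": 87,"slide": [7.9,-40.6,20],"rot": [-0.08,-0.034,0.02]},{"hand": 87,"slide": [7.9,-40.6,20],"rot": [-0.08,-0.034,0.02]},{"hand": 87,"slide": [7.9,-40.6,20],"rot": [-0.08,-0.034,0.02]},{"hand": 87,"slide": [7.9,-40.6,20],"rot": [-0.08,-0.034,0.02]}]}}

```text
t: 1.1
tcp_pos: [413.2, 173.8, 128.3]
ee_rot: [-0.105, 0.552, 0.196, 0.803]
contact_force: [0.9, 0.8, 0.5]
width: 87.0
```

```bash
cat > look.py <<'E'
from h import *
a=np.radians(40);xg=np.array([np.cos(a),np.sin(a),0]);yg=np.array([-xg[1],xg[0],0]);z=np.array([0,0,1.])
D=np.array([565,124,57.]);t=np.radians(28.3)
T=np.eye(4);T[:3,:3]=tool(-z*np.cos(t)+xg*np.sin(t),yg);Tc=np.array(robot.camera_params("wrist")["T_tool_cam"])
T[:3,3]=D-T[:3,:3]@(285*Tc[:3,2]+Tc[:3,3]); print(robot.state()["t"],pose()[:3,3]); plan(T,6)
E
python3 look.py
```

```text
1.1 [413.19086308 173.82451092 128.26844735]
rows 6 slide [  4.09 -21.6    9.84] rot [-0.0415 -0.0183  0.0104]
```

{"fn": "servo_tool", "kwargs": {"motion": [{"hand": 87,"slide": [4,-21.5,9.8],"rot": [-0.04,-0.018,0.01]},{"hand": 87,"slide": [4,-21.5,9.8],"rot": [-0.04,-0.018,0.01]},{"hand": 87,"slide": [4,-21.5,9.8],"rot": [-0.04,-0.018,0.01]},{"hand": 87,"slide": [4,-21.5,9.8],"rot": [-0.04,-0.018,0.01]},{"hand": 87,"slide": [4,-21.5,9.8],"rot": [-0.04,-0.018,0.01]},{"hand": 87,"slide": [4,-21.5,9.8],"rot": [-0.04,-0.018,0.01]},{"hand": 87,"slide": [0,0,0],"rot": [0,0,0]},{"hand": 87,"slide": [0,0,0],"rot": [0,0,0]},{"hand": 87,"slide": [0,0,0],"rot": [0,0,0]},{"hand": 87,"slide": [0,0,0],"rot": [0,0,0]}]}}

```text
t: 2.1
tcp_pos: [532.8, 98.6, 126.4]
ee_rot: [-0.172, 0.485, 0.289, 0.807]
contact_force: [0.2, 0.4, 0.2]
width: 86.6
```

```bash
python3 - <<'E'
from h import *
im,d=shot("wrist","w1");print(pose().round(2))
cv2.imwrite("pics/w1b.png",cv2.resize(im[:,:,::-1],(800,600),interpolation=cv2.INTER_CUBIC))
E
```

```text
[[ 3.6000e-01 -6.3000e-01  6.8000e-01  5.3291e+02]
 [ 3.0000e-01  7.7000e-01  5.6000e-01  9.8650e+01]
 [-8.8000e-01  0.0000e+00  4.7000e-01  1.2654e+02]
 [ 0.0000e+00  0.0000e+00  0.0000e+00  1.0000e+00]]
```

View pics/w1b.png

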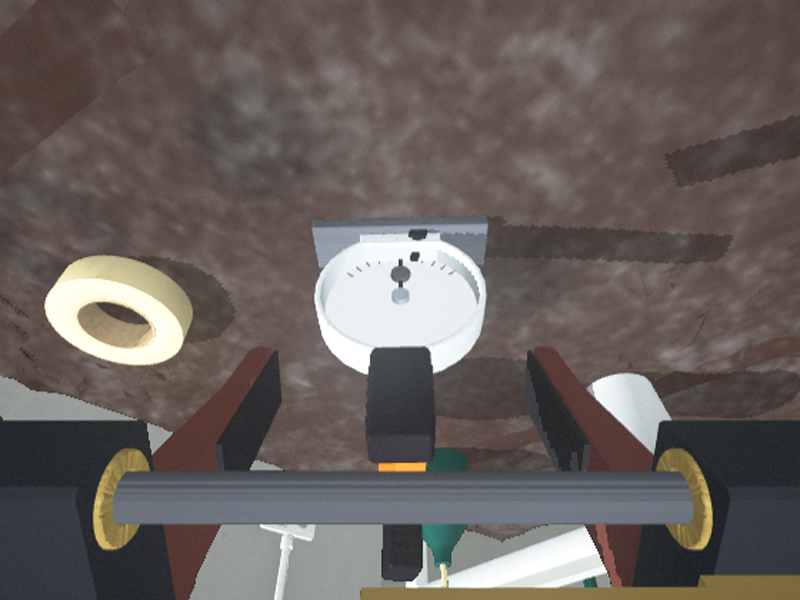

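The wrist view (image up-side down) shows the pivot at (400,297), the needle bob at (400,273), the mark tab at (415,257), its clip at (418,234), and the grip top between (372,405) and (432,455). Now I'll measure the mark angle, grip pose and yaw.

```bash
python3 - <<'E'
from h import *
im,d,C,k=load("w1");P=pts("w1");hsv=cv2.cvtColor(im,cv2.COLOR_RGB2HSV);V=im.max(2).astype(int)
# face plane
m=np.zeros(d.shape,bool);m[215:240,235:325]=1;m&=(V>150)
p=P[m];c=np.median(p,0);ok=np.abs(p-c).max(1)<45;p=p[ok]
for _ in range(4):
    c=p.mean(0);n=np.linalg.svd(p-c)[2][2];r=(p-c)@n;p=p[np.abs(r)<2]
n*=np.sign(n[0]);print("face n",n.round(3),"az",np.degrees(np.arctan2(n[1],n[0])).round(2),len(p),"c",c.round(1))
def on(u,v,off=0):
    o,r=ray("w1",u,v);return o+r*(((c-n*off-o)@n)/(r@n))
nh=np.array([n[0],n[1],0]);nh/=np.linalg.norm(nh);yg=np.array([-nh[1],nh[0],0])
dark=(V<110).astype(np.uint8);dark[:160]=0;dark[230:]=0
dark[:, :225]=0;dark[:,335:]=0
N,L,S,G=cv2.connectedComponentsWithStats(dark)
for i in range(1,N):
    if S[i,4]<3 : continue
    q=on(*G[i]);print(S[i],G[i].round(2),"y/z",(q@yg).round(2),q[2].round(2))
g=(P[...,2]>148)&(P[...,2]<156)&(V<70);g[:, :250]=0;g[:,315:]=0
q=P[g];print("grip top",len(q),q.mean(0).round(1),cv2.minAreaRect(q[:,:2].astype(np.float32)))
cv2.imwrite("pics/w1c.png",cv2.resize(im[150:250,210:350,::-1],None,fx=5.7,fy=5.7,interpolation=cv2.INTER_CUBIC))
for u,v in((280,208),):print("hub",on(u,v)@yg,on(u,v))
E
```

```text
face n [0.757 0.651 0.049] az 40.7 1061 c [570.7 129.4  69.1]
[286 161  14   7  78] [292.21 163.59] y/z -261.36 -14.35
[287 177   6   6  30] [289.6  179.33] y/z -264.42 10.71
[279 182   2   5  10] [279.5 184. ] y/z -273.77 17.35
[279 196   3   5  15] [280. 198.] y/z -273.31 36.95
grip top 727 [612.3 164.9 150.4] ((632.296630859375, 181.810791015625), (197.1140899658203, 29.713577270507812), 39.829345703125)
hub -273.3127166069562 [570.94292976 130.56603435  49.88335583]
```

View pics/w1c.png

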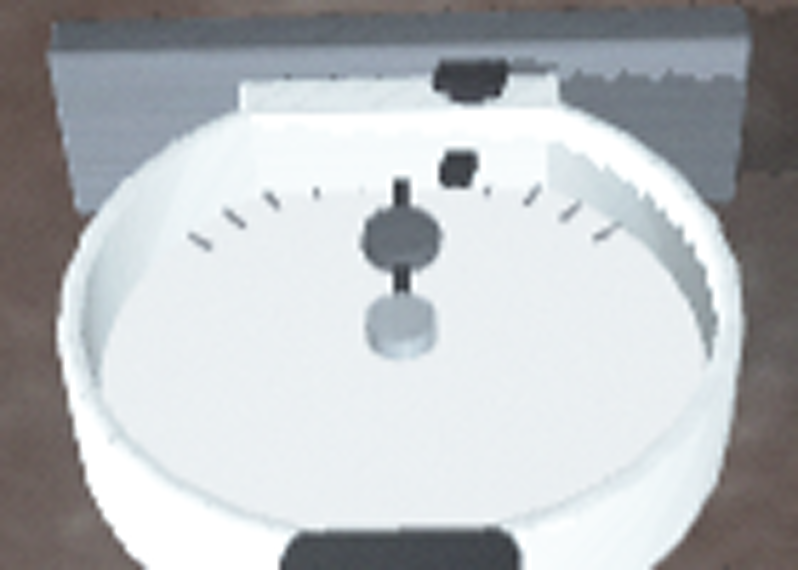

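Yaw is about 40.5°, the gauge centre about (564,122), and the mark about 13°. Next I'll go above the grip.

```bash
cat > g.py <<'E'
from h import *
a=np.radians(40.5);xg=np.array([np.cos(a),np.sin(a),0]);yg=np.array([-xg[1],xg[0],0]);z=np.array([0,0,1.])
def gp(x,y,zz,lean=0,s=1):
    "tool pose, gauge leaning by lean towards +yg"
    T=np.eye(4);T[:3,:3]=tool(-(z*np.cos(lean)+yg*np.sin(lean)),s*xg);T[:3,3]=[x,y,zz];return T
E
python3 - <<'E'
from g import *
T0=pose();T0[:3,3]+=T0[:3,:3]@[-54,0,28];print(T0[:3,3])
plan(gp(564.2,122.3,187),16,T0)
E
```

```text
[532.52921933  98.05274077 187.36063227]
rows 16 slide [0.69 1.75 2.03] rot [ 0.0947  0.024  -0.0238]
```

{"fn": "servo_tool", "kwargs": {"motion": [{"hand": 80,"slide": [-27,0,14],"rot": [0,0,0]},{"hand": 70,"slide": [-27,0,14],"rot": [0,0,0]},{"hand": 70,"slide": [0.7,1.75,2],"rot": [0.095,0.024,-0.024]},{"hand": 70,"slide": [0.7,1.75,2],"rot": [0.095,0.024,-0.024]},{"hand": 70,"slide": [0.7,1.75,2],"rot": [0.095,0.024,-0.024]},{"hand": 70,"slide": [0.7,1.75,2],"rot": [0.095,0.024,-0.024]},{"hand": 70,"slide": [0.7,1.75,2],"rot": [0.095,0.024,-0.024]},{"hand": 70,"slide": [0.7,1.75,2],"rot": [0.095,0.024,-0.024]},{"hand": 70,"slide": [0.7,1.75,2],"rot": [0.095,0.024,-0.024]},{"hand": 70,"slide": [0.7,1.75,2],"rot": [0.095,0.024,-0.024]}]}}

```text
t: 3.15
tcp_pos: [543.5, 116.5, 189.4]
ee_rot: [0.069, 0.613, -0.006, 0.787]
contact_force: [-0.1, -0.3, -0.0]
width: 69.9
```

{"fn": "servo_tool", "kwargs": {"motion": [{"hand": 70,"slide": [0.7,1.75,2],"rot": [0.095,0.024,-0.024]},{"hand": 70,"slide": [0.7,1.75,2],"rot": [0.095,0.024,-0.024]},{"hand": 70,"slide": [0.7,1.75,2],"rot": [0.095,0.024,-0.024]},{"hand": 70,"slide": [0.7,1.75,2],"rot": [0.095,0.024,-0.024]},{"hand": 70,"slide": [0.7,1.75,2],"rot": [0.095,0.024,-0.024]},{"hand": 70,"slide": [0.7,1.75,2],"rot": [0.095,0.024,-0.024]},{"hand": 70,"slide": [0.7,1.75,2],"rot": [0.095,0.024,-0.024]},{"hand": 70,"slide": [0.7,1.75,2],"rot": [0.095,0.024,-0.024]},{"hand": 70,"slide": [0,0,0],"rot": [0,0,0]},{"hand": 70,"slide": [0,0,0],"rot": [0,0,0]}]}}

```text
t: 4.15
tcp_pos: [564.2, 121.8, 186.2]
ee_rot: [0.296, 0.642, -0.297, 0.642]
contact_force: [0.4, -0.2, -0.0]
width: 70.1
```

```bash
python3 - <<'E'
from g import *
im,d=shot("wrist","w2");P=pts("w2");V=im.max(2)
print(robot.state()["t"],robot.state()["q"].round(2),pose().round(3))
m=(abs(P[...,2]-151)<5)&(np.hypot(P[...,0]-564,P[...,1]-122)<30)&(V<90)
q=P[m];print(len(q),q.mean(0).round(1),cv2.minAreaRect(q[:,:2].astype(np.float32)))
m=(P[...,2]>6)&(P[...,2]<13)&(np.hypot(P[...,0]-564,P[...,1]-122)<70)
q=P[m];print(len(q),q.mean(0).round(1),cv2.minAreaRect(q[:,:2].astype(np.float32)))
plan(gp(564.2,122.3,113),6)
E
```

```text
4.2 [ 0.15  0.03  1.3  -0.    1.81 -0.55] [[-1.00000e-03  7.62000e-01  6.47000e-01  5.64074e+02]
 [-1.00000e-03  6.47000e-01 -7.62000e-01  1.21804e+02]
 [-1.00000e+00 -1.00000e-03  0.00000e+00  1.86490e+02]
 [ 0.00000e+00  0.00000e+00  0.00000e+00  1.00000e+00]]
1424 [566.3 128.5 150.8] ((567.3662719726562, 127.55904388427734), (23.869503021240234, 30.410205841064453), 40.343780517578125)
680 [542.9 150.5   8.9] ((566.3106689453125, 128.9235076904297), (34.0765495300293, 105.89031219482422), 40.74779510498047)
rows 6 slide [12.25  0.08 -0.05] rot [-0.0005  0.0001  0.0002]
```

View pics/w2.png

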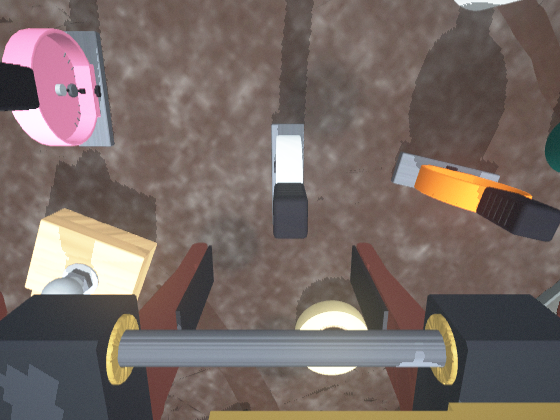

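The view looks down between the fingers: the white gauge's grip is at (290,210), not occluded, with the stud at (65,288) on the left. The grip measures 24x30 at yaw 40.4°, as it should. Now I'll descend with a small lateral correction and close.

{"fn": "servo_tool", "kwargs": {"motion": [{"hand": 70,"slide": [12.2,0.7,-0.4],"rot": [0,0,0]},{"hand": 70,"slide": [12.2,0.7,-0.4],"rot": [0,0,0]},{"hand": 70,"slide": [12.2,0.7,-0.4],"rot": [0,0,0]},{"hand": 70,"slide": [12.2,0.7,-0.4],"rot": [0,0,0]},{"hand": 70,"slide": [12.2,0.7,-0.4],"rot": [0,0,0]},{"hand": 70,"slide": [12.2,0.7,-0.4],"rot": [0,0,0]},{"hand": 55,"slide": [0,0,0],"rot": [0,0,0]},{"hand": 45,"slide": [0,0,0],"rot": [0,0,0]},{"hand": 35,"slide": [0,0,0],"rot": [0,0,0]},{"hand": 30,"slide": [0,0,0],"rot": [0,0,0]}], "newtons": 45}}

```text
t: 5.2
tcp_pos: [566.4, 126.0, 114.0]
ee_rot: [0.298, 0.641, -0.298, 0.641]
contact_force: [1.0, 0.6, 0.8]
width: 41.3
```

{"fn": "servo_tool", "kwargs": {"motion": [{"hand": 26,"slide": [0,0,0],"rot": [0,0,0]},{"hand": 22,"slide": [0,0,0],"rot": [0,0,0]},{"hand": 15,"slide": [0,0,0],"rot": [0,0,0]},{"hand": 10,"slide": [0,0,0],"rot": [0,0,0]},{"hand": 10,"slide": [0,0,0],"rot": [0,0,0]},{"hand": 10,"slide": [0,0,0],"rot": [0,0,0]},{"hand": 10,"slide": [0,0,0],"rot": [0,0,0]},{"hand": 10,"slide": [0,0,0],"rot": [0,0,0]},{"hand": 10,"slide": [0,0,0],"rot": [0,0,0]},{"hand": 10,"slide": [0,0,0],"rot": [0,0,0]}], "newtons": 45}}

```text
t: 6.2
tcp_pos: [566.1, 126.0, 113.5]
ee_rot: [0.297, 0.641, -0.298, 0.641]
contact_force: [1.2, 0.1, 4.4]
width: 23.6
```

```bash
python3 - <<'E'
from g import *
print(robot.state()); T=pose(); print(T.round(3))
# where gauge is now, scene view
im,d=shot("scene","s1");P=pts("s1");V=im.max(2)
m=(P[...,2]>5)&(P[...,2]<13)&(V>60);m[:228]=0;m[246:]=0;m[:,:248]=0;m[:,302:]=0
print(cv2.minAreaRect(P[m][:,:2].astype(np.float32)))
E
```

```text
{'t': 6.2, 'q': array([ 1.60968528e-01,  3.65304055e-02,  1.42486073e+00, -9.05998582e-04,
        1.68112149e+00, -5.40496880e-01]), 'dq': array([ 9.04303521e-04, -1.75617775e-04,  1.24547810e-03, -7.76825150e-04,
       -7.59801738e-05,  2.93659257e-04]), 'tau': array([-1.88701563e-01, -3.99034917e+01, -3.79011691e+01, -9.02682776e-02,
        5.21655511e-01,  3.71863099e-02]), 'tcp_pos': array([566.11961565, 126.02069329, 113.46805276]), 'ee_rot': array([ 0.29735336,  0.6414293 , -0.29824544,  0.64124806]), 'contact_force': array([1.18074976, 0.09611665, 4.43336634]), 'moment': array([ 0.1127003 , -0.20351658,  0.03734427]), 'width': 23.598587345886823}
[[-1.00000e-03  7.64000e-01  6.45000e-01  5.66120e+02]
 [-1.00000e-03  6.45000e-01 -7.64000e-01  1.26021e+02]
 [-1.00000e+00 -1.00000e-03  0.00000e+00  1.13468e+02]
 [ 0.00000e+00  0.00000e+00  0.00000e+00  1.00000e+00]]
((568.615234375, 125.38333129882812), (36.78053283691406, 108.97563171386719), 40.770835876464844)
```

```bash
python3 - <<'E'
from g import *
def fit(n,zmin):
    P=pts(n);im=load(n)[0];m=(P[...,2]>zmin)&(P[...,2]<100)&(np.hypot(P[...,0]-467,P[...,1]+97)<24);b=P[m]
    f=lambda c:np.linalg.norm(b-c,axis=1)-18
    from scipy.optimize import least_squares as L
    r=L(f,[467,-97,76],loss="soft_l1");r2=L(lambda c:np.linalg.norm(b-[c[0],c[1],76],axis=1)-18,[467,-97],loss="soft_l1")
    print(n,len(b),r.x.round(1),r2.x.round(1),np.median(abs(r.fun)))
for n in("s0","s1","w2"):fit(n,70)
P=pts("w2");m=(abs(P[...,2]-42)<3)&(np.hypot(P[...,0]-467,P[...,1]+117)<110);print(m.sum(),cv2.minAreaRect(P[m][:,:2].astype(np.float32)) if m.sum()>3 else 0)
P=pts("s0");m=(abs(P[...,2]-42)<3)&(np.hypot(P[...,0]-467,P[...,1]+117)<110);print(m.sum(),cv2.minAreaRect(P[m][:,:2].astype(np.float32)))
T=pose();print(plan(gp(466.5,-96.5,245),12,gp(566.1,126,245)))
E
```

```text
s0 223 [468.6 -96.   76.7] [468.5 -96.1] 0.6237229263717481
s1 224 [468.8 -96.   76.7] [468.6 -96.1] 0.6008375908329224
w2 514 [467.4 -95.3  75. ] [467.7 -95.5] 0.3633270558270123
5307 ((465.0381774902344, -87.25688934326172), (109.98719787597656, 85.85411071777344), 17.36541748046875)
1186 ((465.6797180175781, -89.09628295898438), (112.23551177978516, 85.0521240234375), 17.528030395507812)
rows 12 slide [  0.   -18.35   8.71] rot [-0.  0.  0.]
(12, array([  0.        , -18.35321874,   8.70877514]), array([-2.31296463e-18,  0.00000000e+00,  0.00000000e+00]))
```

{"fn": "servo_tool", "kwargs": {"motion": [{"hand": 10,"slide": [-15,0,0],"rot": [0,0,0]},{"hand": 10,"slide": [-30,0,0],"rot": [0,0,0]},{"hand": 10,"slide": [-35,0,0],"rot": [0,0,0]},{"hand": 10,"slide": [-35,0,0],"rot": [0,0,0]},{"hand": 10,"slide": [-15,-10,5],"rot": [0,0,0]},{"hand": 10,"slide": [0,-17,8],"rot": [0,0,0]},{"hand": 10,"slide": [0,-20,10],"rot": [0,0,0]},{"hand": 10,"slide": [0,-20,10],"rot": [0,0,0]},{"hand": 10,"slide": [0,-20,10],"rot": [0,0,0]},{"hand": 10,"slide": [0,-20,10],"rot": [0,0,0]}], "newtons": 45}}

```text
t: 7.25
tcp_pos: [516.4, 14.5, 240.1]
ee_rot: [0.297, 0.643, -0.3, 0.639]
contact_force: [0.3, -0.2, -3.9]
width: 23.3
```

{"fn": "servo_tool", "kwargs": {"motion": [{"hand": 10,"slide": [0,-20,10],"rot": [0,0,0]},{"hand": 10,"slide": [0,-20,10],"rot": [0,0,0]},{"hand": 10,"slide": [0,-20,10],"rot": [0,0,0]},{"hand": 10,"slide": [0,-20,9],"rot": [0,0,0]},{"hand": 10,"slide": [0,-18,8],"rot": [0,0,0]},{"hand": 10,"slide": [0,-12,6],"rot": [0,0,0]},{"hand": 10,"slide": [0,0,0],"rot": [0,0,0]},{"hand": 10,"slide": [0,0,0],"rot": [0,0,0]},{"hand": 10,"slide": [0,0,0],"rot": [0,0,0]},{"hand": 10,"slide": [0,0,0],"rot": [0,0,0]}], "newtons": 45}}

```text
t: 8.25
tcp_pos: [468.9, -94.2, 243.3]
ee_rot: [0.297, 0.642, -0.298, 0.641]
contact_force: [-0.3, 0.5, -3.5]
width: 23.3
```

```bash
cat > chk.py <<'E'
from g import *
import sys
n=sys.argv[1]; s=robot.state();T=pose(s)
up=-T[:3,0];print("t",s["t"],"tcp",T[:3,3].round(1),"F",s["contact_force"].round(1),"M",s["moment"].round(2),"lean",np.degrees(np.arcsin(up@yg)).round(2),"tiltx",np.degrees(np.arcsin(up@xg)).round(2),"yaw",np.degrees(np.arctan2(T[1,1],T[0,1])).round(2),"w",s["width"].round(1))
im,d=shot("scene",n)
# project TCP-based dial centre
C=load(n)[2];k=load(n)[3]
Dc=T[:3,3]+T[:3,0]*(113.5-57);c=np.linalg.inv(C)@np.r_[Dc,1];u,v=k[0]*c[0]/c[2]+k[2],k[1]*c[1]/c[2]+k[3];print("dial px",u.round(1),v.round(1),"depth",c[2])
u0,v0=int(u)-50,int(v)-60
cv2.imwrite(f"pics/{n}c.png",cv2.resize(im[v0:v0+110,u0:u0+100,::-1],None,fx=5.4,fy=5.4,interpolation=cv2.INTER_CUBIC));print("crop",u0,v0)
E
python3 chk.py s2; python3 - <<'E'
from g import *
P=pts("s2");T=pose();q=(P-T[:3,3])
X=q@xg;Y=q@yg;Z=q[...,2]
m=(abs(Y)<70)&(abs(X)<30)&(Z<-95)&(Z>-120);b=P[m];print("foot",len(b),np.percentile(Y[m],[2,98]),np.percentile(X[m],[2,98]),np.percentile(Z[m],[2,50,98]))
Yi=Y[m];Zi=Z[m];A=np.polyfit(Yi,Zi,1);print("foot slope deg",np.degrees(A[0]),A[1])
E
```

```text
Traceback (most recent call last):
  File "chk.py", line 4, in <module>
    up=-T[:3,0];print("t",s["t"],"tcp",T[:3,3].round(1),"F",s["contact_force"].round(1),"M",s["moment"].round(2),"lean",np.degrees(np.arcsin(up@yg)).round(2),"tiltx",np.degrees(np.arcsin(up@xg)).round(2),"yaw",np.degrees(np.arctan2(T[1,1],T[0,1])).round(2),"w",s["width"].round(1))
                                                                                                                                                                                                                                                                     ^^^^^^^^^^^^^^^^
AttributeError: 'float' object has no attribute 'round'
Traceback (most recent call last):
  File "h.py", line 16, in pts
    im,d,C,k=load(f); v,u=np.mgrid[:d.shape[0],:d.shape[1]]
             ~~~~^^^
  File "h.py", line 14, in load
    z=np.load(f"{f}.npz"); return z["im"],z["d"],z["C"],z["k"]
FileNotFoundError: [Errno 2] No such file or directory: 's2.npz'
```

```bash
sed -i 's/s\["width"\].round(1)/s["width"]/' chk.py
python3 chk.py s2; cat > foot.py <<'E'
from g import *
import sys
P=pts(sys.argv[1]);T=pose();q=(P-T[:3,3])
Y=q@-T[:3,2];X=q@xg;Z=q@T[:3,0]
m=(abs(Y)<70)&(abs(X)<30)&(Z>95)&(Z<122);print("foot",m.sum(),np.percentile(Y[m],[2,98]).round(1),np.percentile(X[m],[2,98]).round(1),np.percentile(Z[m],[2,50,98]).round(1))
f=m&(Z>102)&(Z<110)&(abs(Y)<55);A=np.polyfit(Y[f],Z[f],1);print("foot slope deg in tool",np.degrees(A[0]))
E
python3 foot.py s2
```

```text
t 8.25 tcp [468.9 -94.2 243.3] F [-0.3  0.5 -3.5] M [-0.06  0.07  0.  ] lean -0.03 tiltx 0.11 yaw 40.25 w 23.31311459644172
dial px 337.0 244.0 depth 822.286975184715
crop 286 184
foot 558 [-54.3  53.2] [-16.   14.9] [ 95.4 103.1 111.8]
foot slope deg in tool 0.09889674072382969
```

View pics/s2c.png

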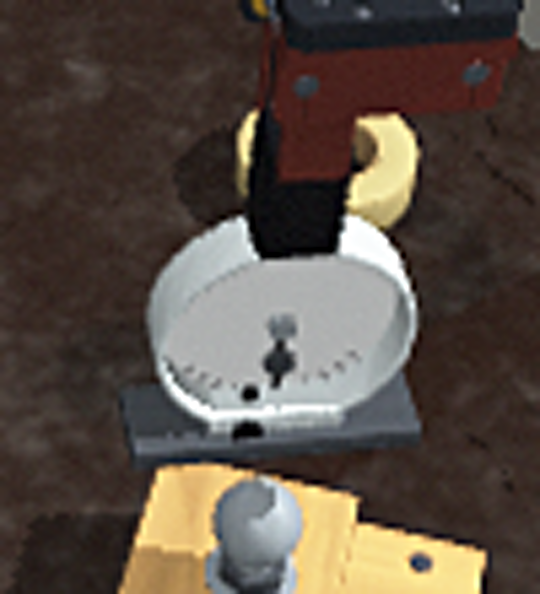

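The gauge hangs level, centred above the stud (its ball is at crop (258,520)), with the mark left of the needle. Descending.

{"fn": "servo_tool", "kwargs": {"motion": [{"hand": 10,"slide": [6,-0.5,0],"rot": [0,0,0]},{"hand": 10,"slide": [8,-0.5,0],"rot": [0,0,0]},{"hand": 10,"slide": [8,-0.5,0],"rot": [0,0,0]},{"hand": 10,"slide": [6,0,0],"rot": [0,0,0]},{"hand": 10,"slide": [4,0,0],"rot": [0,0,0]},{"hand": 10,"slide": [1,0,0],"rot": [0,0,0]},{"hand": 10,"slide": [0,0,0],"rot": [0,0,0]},{"hand": 10,"slide": [0,0,0],"rot": [0,0,0]},{"hand": 10,"slide": [0,0,0],"rot": [0,0,0]},{"hand": 10,"slide": [0,0,0],"rot": [0,0,0]}]}}

```text
t: 9.3
tcp_pos: [467.6, -95.9, 210.8]
ee_rot: [0.297, 0.641, -0.298, 0.641]
contact_force: [0.1, -0.2, -4.0]
width: 23.7
```

{"fn": "servo_tool", "kwargs": {"motion": [{"hand": 10,"slide": [0.5,0,0],"rot": [0,0,0]},{"hand": 10,"slide": [0,0,0],"rot": [0,0,0]},{"hand": 10,"slide": [0.5,0,0],"rot": [0,0,0]},{"hand": 10,"slide": [0,0,0],"rot": [0,0,0]},{"hand": 10,"slide": [0.5,0,0],"rot": [0,0,0]},{"hand": 10,"slide": [0,0,0],"rot": [0,0,0]},{"hand": 10,"slide": [0,0,0],"rot": [0,0,0]},{"hand": 10,"slide": [0,0,0],"rot": [0,0,0]},{"hand": 10,"slide": [0,0,0],"rot": [0,0,0]},{"hand": 10,"slide": [0,0,0],"rot": [0,0,0]}]}}

```text
t: 10.3
tcp_pos: [467.5, -95.9, 209.0]
ee_rot: [0.297, 0.642, -0.298, 0.641]
contact_force: [0.1, -0.1, -4.8]
width: 23.6
```

{"fn": "servo_tool", "kwargs": {"motion": [{"hand": 10,"slide": [0.5,0,0],"rot": [0,0,0]},{"hand": 10,"slide": [0,0,0],"rot": [0,0,0]},{"hand": 10,"slide": [0.5,0,0],"rot": [0,0,0]},{"hand": 10,"slide": [0,0,0],"rot": [0,0,0]},{"hand": 10,"slide": [0,0,0],"rot": [0,0,0]},{"hand": 10,"slide": [0,0,0],"rot": [0,0,0]},{"hand": 10,"slide": [0,0,0],"rot": [0,0,0]},{"hand": 10,"slide": [0,0,0],"rot": [0,0,0]},{"hand": 10,"slide": [0,0,0],"rot": [0,0,0]},{"hand": 10,"slide": [0,0,0],"rot": [0,0,0]}]}}

```text
t: 11.3
tcp_pos: [467.5, -95.9, 208.0]
ee_rot: [0.297, 0.642, -0.298, 0.641]
contact_force: [-0.3, 0.0, -4.3]
width: 23.1
```

{"fn": "servo_tool", "kwargs": {"motion": [{"hand": 10,"slide": [0.5,0,0],"rot": [0,0,0]},{"hand": 10,"slide": [0,0,0],"rot": [0,0,0]},{"hand": 10,"slide": [0.5,0,0],"rot": [0,0,0]},{"hand": 10,"slide": [0,0,0],"rot": [0,0,0]},{"hand": 10,"slide": [0,0,0],"rot": [0,0,0]},{"hand": 10,"slide": [0,0,0],"rot": [0,0,0]},{"hand": 10,"slide": [0,0,0],"rot": [0,0,0]},{"hand": 10,"slide": [0,0,0],"rot": [0,0,0]},{"hand": 10,"slide": [0,0,0],"rot": [0,0,0]},{"hand": 10,"slide": [0,0,0],"rot": [0,0,0]}]}}

```text
t: 12.3
tcp_pos: [467.6, -95.9, 207.1]
ee_rot: [0.297, 0.642, -0.298, 0.641]
contact_force: [0.2, 0.4, -2.2]
width: 23.5
```

{"fn": "servo_tool", "kwargs": {"motion": [{"hand": 10,"slide": [0.4,0,0],"rot": [0,0,0]},{"hand": 10,"slide": [0,0,0],"rot": [0,0,0]},{"hand": 10,"slide": [0,0,0],"rot": [0,0,0]},{"hand": 10,"slide": [0,0,0],"rot": [0,0,0]},{"hand": 10,"slide": [0,0,0],"rot": [0,0,0]},{"hand": 10,"slide": [0,0,0],"rot": [0,0,0]},{"hand": 10,"slide": [0,0,0],"rot": [0,0,0]},{"hand": 10,"slide": [0,0,0],"rot": [0,0,0]},{"hand": 10,"slide": [0,0,0],"rot": [0,0,0]},{"hand": 10,"slide": [0,0,0],"rot": [0,0,0]}]}}

```text
t: 13.3
tcp_pos: [467.6, -95.9, 207.0]
ee_rot: [0.297, 0.641, -0.298, 0.641]
contact_force: [-0.4, -0.4, 4.6]
width: 23.4
```

```bash
python3 chk.py s3; python3 foot.py s3; python3 - <<'E'
from g import *
T0=pose();th=np.radians(12.5)
# rotate about ball centre: lean towards +yg = rotation about -xg
c=T0[:3,3]+np.array([0,0,-113.3-18]); c0=c.copy()
Rm=R.from_rotvec(-xg*th).as_matrix()
for f in (0,1): # f=1: roll without slip -> foot shifts
    T=T0.copy();T[:3,:3]=Rm@T0[:3,:3];T[:3,3]=c+Rm@(T0[:3,3]-c)+f*18*th*(Rm@yg)
    plan(T,18,T0); print(T[:3,3])
E
```

```text
t 13.3 tcp [467.6 -95.9 207. ] F [-0.4 -0.4  4.6] M [-0.07  0.12  0.  ] lean 0.03 tiltx 0.09 yaw 40.19 w 23.35410151289436
dial px 335.9 257.2 depth 844.7443487967705
crop 285 197
foot 555 [-53.5  53.2] [-16.1  14.2] [ 95.4 103.1 119.5]
foot slope deg in tool -0.0598989152677125
rows 18 slide [ 0.01 -0.01 -1.59] rot [ 0.     -0.0121  0.0001]
[449.19008329 -74.31675173 203.87247529]
rows 18 slide [ 0.03 -0.01 -1.81] rot [ 0.     -0.0121  0.0001]
[446.70016088 -71.40142716 203.02251891]
```

Contact is about 8 N. Now I'll rock it about the ball centre in steps.

{"fn": "servo_tool", "kwargs": {"motion": [{"hand": 10,"slide": [-0.1,0,0],"rot": [0,0,0]},{"hand": 10,"slide": [0,0,-1.58],"rot": [0,-0.012,0]},{"hand": 10,"slide": [0,0,-1.58],"rot": [0,-0.012,0]},{"hand": 10,"slide": [0,0,-1.58],"rot": [0,-0.012,0]},{"hand": 10,"slide": [0,0,-1.58],"rot": [0,-0.012,0]},{"hand": 10,"slide": [0,0,-1.58],"rot": [0,-0.012,0]},{"hand": 10,"slide": [0,0,-1.58],"rot": [0,-0.012,0]},{"hand": 10,"slide": [0,0,0],"rot": [0,0,0]},{"hand": 10,"slide": [0,0,0],"rot": [0,0,0]},{"hand": 10,"slide": [0,0,0],"rot": [0,0,0]}], "newtons": 60}}

```text
t: 14.35
tcp_pos: [461.5, -88.8, 206.6]
ee_rot: [0.286, 0.618, -0.309, 0.664]
contact_force: [0.1, -0.2, 4.9]
width: 23.1
```

Contact is steady at about 9 N, so I'll continue.

{"fn": "servo_tool", "kwargs": {"motion": [{"hand": 10,"slide": [-0.1,0,-1.58],"rot": [0,-0.012,0]},{"hand": 10,"slide": [0,0,-1.58],"rot": [0,-0.012,0]},{"hand": 10,"slide": [0,0,-1.58],"rot": [0,-0.012,0]},{"hand": 10,"slide": [0,0,-1.58],"rot": [0,-0.012,0]},{"hand": 10,"slide": [0,0,-1.58],"rot": [0,-0.012,0]},{"hand": 10,"slide": [0,0,-1.58],"rot": [0,-0.012,0]},{"hand": 10,"slide": [0,0,-1.58],"rot": [0,-0.012,0]},{"hand": 10,"slide": [0,0,0],"rot": [0,0,0]},{"hand": 10,"slide": [0,0,0],"rot": [0,0,0]},{"hand": 10,"slide": [0,0,0],"rot": [0,0,0]}], "newtons": 60}}

```text
t: 15.35
tcp_pos: [454.4, -80.3, 205.4]
ee_rot: [0.273, 0.59, -0.321, 0.689]
contact_force: [0.8, -0.6, 3.9]
width: 23.3
```

{"fn": "servo_tool", "kwargs": {"motion": [{"hand": 10,"slide": [0,0,-1.58],"rot": [0,-0.012,0]},{"hand": 10,"slide": [0,0,-1.58],"rot": [0,-0.012,0]},{"hand": 10,"slide": [0,0,-1.58],"rot": [0,-0.012,0]},{"hand": 10,"slide": [0,0,-1.58],"rot": [0,-0.012,0]},{"hand": 10,"slide": [0,0,-1.58],"rot": [0,-0.012,0]},{"hand": 10,"slide": [0,0,0],"rot": [0,0,0]},{"hand": 10,"slide": [0,0,0],"rot": [0,0,0]},{"hand": 10,"slide": [0,0,0],"rot": [0,0,0]},{"hand": 10,"slide": [0,0,0],"rot": [0,0,0]},{"hand": 10,"slide": [0,0,0],"rot": [0,0,0]}]}}

```text
t: 16.35
tcp_pos: [449.3, -74.4, 203.9]
ee_rot: [0.263, 0.569, -0.329, 0.706]
contact_force: [1.5, -0.8, 4.7]
width: 23.7
```

{"fn": "servo_tool", "kwargs": {"motion": [{"hand": 10,"slide": [0,0,0],"rot": [0,0,0]},{"hand": 10,"slide": [0,0,0],"rot": [0,0,0]},{"hand": 10,"slide": [0,0,0],"rot": [0,0,0]},{"hand": 10,"slide": [0,0,0],"rot": [0,0,0]},{"hand": 10,"slide": [0,0,0],"rot": [0,0,0]},{"hand": 10,"slide": [0,0,0],"rot": [0,0,0]},{"hand": 10,"slide": [0,0,0],"rot": [0,0,0]},{"hand": 10,"slide": [0,0,0],"rot": [0,0,0]},{"hand": 10,"slide": [0,0,0],"rot": [0,0,0]},{"hand": 10,"slide": [0,0,0],"rot": [0,0,0]}]}}

```text
t: 17.35
tcp_pos: [449.3, -74.3, 203.9]
ee_rot: [0.263, 0.569, -0.329, 0.706]
contact_force: [1.2, -1.2, 4.7]
width: 23.6
```

```bash
python3 chk.py s4; python3 foot.py s4
```

```text
t 17.35 tcp [449.3 -74.3 203.9] F [ 1.2 -1.2  4.7] M [-0.49 -0.38 -0.04] lean 12.37 tiltx 0.18 yaw 40.19 w 23.612316581399167
dial px 327.9 258.5 depth 844.7974845689919
crop 277 198
foot 555 [-58.4  47.9] [-16.5  15.1] [ 95.5 103.2 120.3]
foot slope deg in tool 0.07532382528573883
```

View pics/s4c.png

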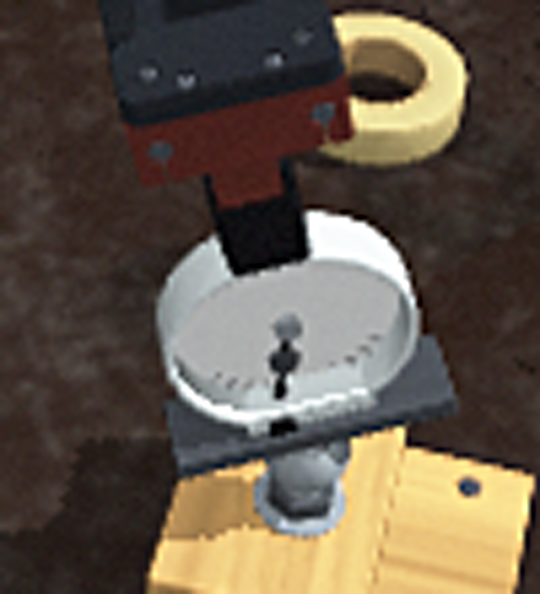

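The crop shows the gauge leaning on the stud. Pivot is at (288,327), bob at (285,358), tip and mark merge near (281,390), and the clip is at (283,425). The foot also seems to have shifted about 5 mm in the tool frame, so I'll check both in detail.

```bash
cat > det.py <<'E'
from g import *
import sys
n=sys.argv[1];lean=np.radians(float(sys.argv[2])) # tool pose at that pic
T=pose() if len(sys.argv)<4 else gp(*[float(v) for v in sys.argv[3:6]],lean)
im,d,C,k=load(n);P=pts(n);V=im.max(2).astype(int);sat=im.max(2).astype(int)-im.min(2)
q=P-T[:3,3];Y=q@-T[:3,2];X=q@T[:3,1];Z=-(q@T[:3,0])+113.5  # gauge coords, if fixed in tool
m=(abs(Z-10)<6)&(abs(Y)<65)&(X<-8)&(X>-22)
def sl(m):
    y,z=Y[m],Z[m];
    for _ in range(5):
        A=np.polyfit(y,z,1);r=z-np.polyval(A,y);ok=abs(r)<2;y,z=y[ok],z[ok]
    return np.degrees(np.arctan(A[0])),A[1],y.min(),y.max(),len(y)
print("foot top strip slope,z0,ymin,ymax",np.round(sl(m),2))
w=(V>130)&(sat<30)&(abs(Y)<55)&(Z>18)&(Z<108)&(abs(X)<16)
# rim front: points with most negative X
for lo in(-14,):
    f=w&(X<-8); y,z=Y[f],Z[f];A=np.c_[2*y,2*z,np.ones(len(y))];s=np.linalg.lstsq(A,y*y+z*z,rcond=None)[0];print("rim centre",s[:2].round(1),np.sqrt(s[2]+s[0]**2+s[1]**2).round(1),len(y))
f=(abs(X+0)<14)&(Z>60)&(Z<106)&w; print("outer y",np.percentile(Y[f],[1,99]).round(1))
# rays to gauge plane X=x0
o=C[:3,3]
def g(u,v,x0):
    r=C[:3,:3]@np.array([(u-k[2])/k[0],(v-k[3])/k[1],1]);a=T[:3,3]+T[:3,1]*x0;p=o+r*(((a-o)@T[:3,1])/(r@T[:3,1]))-T[:3,3]
    return p@-T[:3,2],-(p@T[:3,0])+113.5
up=np.array([0,0,1.]);c=np.linalg.inv(C)@np.r_[T[:3,3]+T[:3,0]*56.5,1];u0,v0=k[0]*c[0]/c[2]+k[2],k[1]*c[1]/c[2]+k[3]
D=(V<95).astype(np.uint8);D[:int(v0)-6]=0;D[int(v0)+30:]=0;D[:,:int(u0)-16]=0;D[:,int(u0)+16:]=0
N,L,S,G=cv2.connectedComponentsWithStats(D)
for i in range(1,N):
    if S[i,4]>=2:print(S[i],G[i].round(2),"g@+3",np.round(g(*G[i],3),1),"g@-11",np.round(g(*G[i],-11),1))
a,b=int(u0)-22,int(v0)-12
cv2.imwrite(f"pics/{n}z.png",cv2.resize(im[b:b+42,a:a+44,::-1],None,fx=13,fy=13,interpolation=cv2.INTER_CUBIC));print("crop",a,b)
E
python3 det.py s4 12.37; echo; python3 det.py s3 0 467.6 -95.9 207
```

```text
foot top strip slope,z0,ymin,ymax [ -1.11  10.1  -59.97  47.57 144.  ]
rim centre [-4.  60.3] 45.3 142
outer y [-49.9  41.3]
[327 261   5  11  31] [328.94 265.48] g@+3 [ 1.  31.4] g@-11 [ 1.3 48.2]
[311 273  32  14 185] [323.64 279.12] g@+3 [18.3 -8.7] g@-11 [18.1  9.2]
[327 285   3   3   5] [327.6 286.4] g@+3 [ 13.6 -36.3] g@-11 [ 13.6 -17.8]
crop 305 246

foot top strip slope,z0,ymin,ymax [  0.36  10.33 -54.18  53.41 141.  ]
rim centre [-1.1 60.6] 45.2 148
outer y [-44.6  46. ]
[334 260   5   8  26] [335.88 263.58] g@+3 [-2.6 33.9] g@-11 [ 1.7 50.3]
[330 268   3   3   8] [330.88 268.88] g@+3 [ 6.7 18.5] g@-11 [10.8 35.2]
[319 273   5   4  14] [320.64 274.64] g@+3 [27.3  2.6] g@-11 [31.  19.8]
[350 272   1   2   2] [350.  272.5] g@+3 [-35.8   1.3] g@-11 [-30.6  18.5]
[319 275  32   9 111] [333.71 278.74] g@+3 [ -2.1 -14.8] g@-11 [2.3 2.8]
[327 285   1   2   2] [327.  285.5] g@+3 [ 11. -36.] g@-11 [ 15.  -17.8]
crop 313 245
```

View pics/s4z.png

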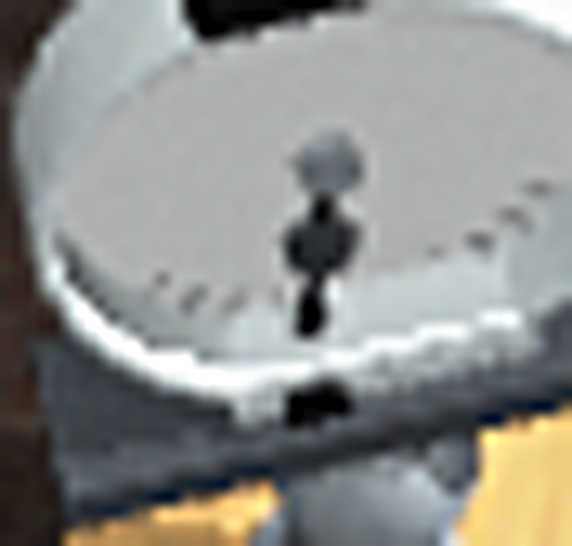

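```bash
python3 - <<'E'
from g import *
im,d,C,k=load("w1");P=pts("w1");V=im.max(2)
def st(n,m):
    p=P[m];p=p[np.abs(p-np.median(p,0)).max(1)<6];Y=p@yg;X=p@xg;print(n,len(p),"X",np.median(X).round(1),"Y",np.mean(Y).round(2),"Ymin/max",Y.min().round(1),Y.max().round(1),"Z",p[:,2].mean().round(1),p[:,2].min().round(1),p[:,2].max().round(1))
def comp(b,thr=110):
    m=np.zeros(V.shape,bool);m[b[2]:b[3],b[0]:b[1]]=1;return m&(V<thr)
st("clip",comp((284,302,159,170)));st("tab",comp((285,295,175,184),90));st("tip",comp((277,283,180,188)));st("bob",comp((272,288,184,198),150));st("neck",comp((277,283,196,201)))
# s4: vertical check, 3D
im,d,C,k=load("s4");P=pts("s4");V=im.max(2)
st("s4 bob",comp((326,334,261,267),100));st("s4 tab/tip",comp((326,331,268,272),100));st("s4 clip",comp((325,334,274,279),60))
E
```

```text
clip 77 X 500.0 Y -260.4 Ymin/max -265.8 -255.1 Z 13.7 9.5 17.1
tab 29 X 510.4 Y -262.84 Ymin/max -265.1 -260.6 Z 22.4 20.1 24.3
tip 10 X 511.2 Y -271.75 Ymin/max -272.2 -271.3 Z 28.4 25.0 34.0
bob 117 X 509.6 Y -271.33 Ymin/max -276.4 -266.2 Z 39.4 34.0 45.1
neck 15 X 511.3 Y -271.34 Ymin/max -272.2 -270.5 Z 45.7 43.1 48.6
s4 bob 18 X 291.0 Y -363.48 Ymin/max -367.4 -359.2 Z 134.1 128.6 139.4
s4 tab/tip 6 X 291.8 Y -363.68 Ymin/max -364.9 -362.5 Z 117.3 115.7 118.8
s4 clip 13 X 281.6 Y -363.05 Ymin/max -367.9 -359.5 Z 104.9 101.3 108.2
```

```bash
python3 chk.py s5; python3 - <<'E'
from g import *
im,d,C,k=load("s5");P=pts("s5");V=im.max(2)
for n,b,t in(("bob",(326,334,261,267),100),("tab",(326,331,268,272),100),("clip",(325,334,274,279),60)):
    m=np.zeros(V.shape,bool);m[b[2]:b[3],b[0]:b[1]]=1;p=P[m&(V<t)];p=p[np.abs(p-np.median(p,0)).max(1)<6];print(n,(p@yg).mean().round(2),p[:,2].mean().round(1))
a=load("s0")[0].astype(int);b=im.astype(int)
for n,(x0,x1,y0,y1) in dict(tape=(328,366,198,230),cup=(185,218,162,206),marker=(400,445,235,272)).items():print(n,abs(a-b)[y0:y1,x0:x1].mean().round(1))
E
```

```text
t 17.4 tcp [449.3 -74.3 203.9] F [ 1.1 -1.3  4.5] M [-0.52 -0.39  0.04] lean 12.37 tiltx 0.18 yaw 40.19 w 23.257985184435185
dial px 327.9 258.5 depth 844.8168944293839
crop 277 198
bob -363.39 133.9
tab -363.82 115.6
clip -362.93 105.4
tape 52.8
cup 64.1
marker 19.8
```

View pics/s5.png

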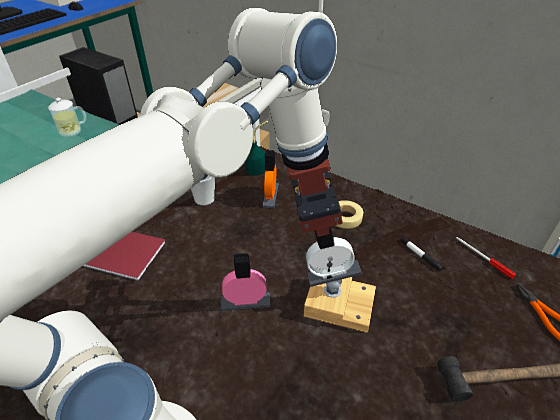

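The tape (346,213), marker (423,254) and cup (203,190) are where they were, and the arm partly hides the cup. The gauge leans on the stud with the pointer on the mark and readings are steady, so I'm handing in.

```bash
python3 -c "
from plant import robot
print(robot.finish_job(),robot.state()['t'])"
```

```text
the job is handed in; nothing more can be done
the job is handed in; nothing more can be done
```

The job is handed in at about 17.4 s. I picked up the white gauge by its black grip, set it level on the stud, and rocked it towards its +y until the pointer came to rest on the index mark. It is still gripped, with the foot on the stud.

**Final checks**
- **Pointer and mark:** in the last scene pictures, the needle bob, mark tab and clip line up vertically to within about 0.5 mm, or roughly 0.5°. My wrist-camera measurement of the mark was 13.5–13.9°.
- **Contact:** the foot presses on the stud with about 8–9 N, steady over the last second. This is a little firmer than I aimed for.
- **Bystanders:** tape roll, cup and marker pen look unmoved by eye. My automatic before/after image comparison of them was no use, because the arm covered parts of the view.

**What disagreed:** the tool itself leans only 12.4°. The foot rolled on the ball instead of sliding and turned the gauge roughly 1.5–2.5° in the grip. So the gauge's true lean matches the mark, but the middle of the foot is now about 5 mm from the contact point. I left that alone, because correcting it would have moved the pointer off the mark.

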